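Square a mould frame into the stops of the press tray

TASK

Lift the larger of the two aluminium mould frames onto the steel loading tray and push it gently into the corner of the stops, square and flush: one long side tight along the fixed rail and one short end tight against the sliding stop. The sliding stop is already set and only lightly nipped, so feel for it and do not push it out of its setting. Leave the smaller frame and the other things on the bench where they are, and let go of the frame when it is home.

Things in the scene. Friction and masses are not known exactly. Their poses are not given: they have to be found in the camera images.
- frame: The larger mould frame: an open rectangular aluminium frame (no floor, no lid), 84 mm along its x, 120 mm along its y, 24 mm high, walls 10 mm thick, opening 64 x 100 mm; 0.2 to 0.4 kg. Lies flat, loose on the bench. Origin at the centre of its underside, z up. It is the same after a half turn.
- tray: Fixed steel loading tray of the mould press: flat bed 220 mm along x, 260 mm along y, its top 8 mm above the bench. Origin at the centre of its underside. A dark steel rail 16 mm wide and 16 mm high above the bed is fixed along the whole +x edge; its inner face (tray x = +94 mm) looks to -x. The sliding stop lies across the +y part of the bed; the other two edges are open.
- corner (a point): Inside corner of rail and sliding stop, at bed height, axes parallel to the tray's; set 60 to 95 mm from the tray's middle in tray +y. The stop's inner face passes through it and looks to -y. A frame fully home has its origin at x = -42, y = -60, z = 0 mm here.
- stop_top (a point): Middle of the sliding stop's top face: a dark steel bar on the bed, 190 mm along tray x, 18 mm wide, 16 mm high, with two brass nuts (17 mm across, 6 mm high) on top. Its inner face is 9 mm to -y of this point. Held by friction only: it slides away (+y) if pushed with more than about 25 N.
- small_frame: The smaller mould frame, not to be used: same aluminium make, 64 x 90 x 24 mm, walls 10 mm. Origin at the centre of its underside.
- flask: Dark steel casting flask, an open tube 92 mm across, 95 mm high, standing upright. Origin at the centre of its underside.
- slab: Clear slab 75 x 130 x 10 mm lying flat. Origin at the centre of its underside.
- sprue_base: Black rubber sprue base, a low cone 90 mm across, 45 mm high. Origin at the centre of its underside.
- tweezers: Steel tweezers 150 mm long, 8 mm thick, lying flat along their x. Origin in the middle, on the bench.
Things that resemble listed ones, but are neither listed nor needed, are in the scene too. What is shaped like the frame but blue is not meant.

How it is judged:
By the outcome, as a careful person would: the job done as asked, in the order asked, and still so for the second after the job is handed in, with the robot touching nothing.
It also fails if it takes over 64 s, if anything falls off the work surface, if the arm or the gripper's body presses on something with over 40 N, if the wrist force passes 120 N, or if a joint passes its speed limit or range.

ROBOT

A 7-joint arm with a two-finger parallel gripper is mounted at the origin on the work surface. World frame = base frame: x ahead of the robot, y to its left, z up, the work surface at z = 0. Lengths are in m, angles in rad, forces in N, time in s.
With the tool pointing down it reaches from about 0.4 to 0.9 m from the base axis. Payload 5.5 kg.
Tool frame: the origin (TCP) lies at the very end of the fingers, on their centre line; the grasp point (between the pads) lies 19 mm behind it; z points along the fingers, y is the line along which they close (so a half turn about z gives the same grasp; the last joint's range is limited). The gripper opens to 92 mm and grips with 3 to 60 N. Pads are 19 mm wide; open, the fingers measure 130 mm over their backs; the gripper's body (75 mm by 190 mm) begins 47 mm behind the grasp point.
Start: joints at [-1.035, 0.501, -0.427, 1.55, 0.221, 1.138, -0.21], TCP at [0.175, 0.626, 0.227] pointing down, gripper open.
Joint ranges: [-2.88, 2.88], [-0.31, 2.03], [-1.54, 1.56], [0.2, 2.42], [-1.41, 4.55], [0.19, 2.02], [-2.57, 2.57]. Speed limits (rad/s): [2.57, 2.57, 3.14, 3.14, 3.14, 3.14, 3.14].

INTERFACE

Orientations are given as a unit quaternion [x, y, z, w].
In Python, from workcell import sensors, get_image, workorder gives the robot as it stands.
- The arm moves only by the tool carry_out, never from a script. Its argument "rows" is one flat list of numbers, 7 for each row, row after row: the turn, a rotation vector about the tool's x, y, z each as a share of pi rad, from -1 to 1, then the shift along the tool's x, y, z each as a share of 0.1 m, from -1 to 1, then the finger opening in mm, from 0 to 91.8. A call has 1 to 20 rows; each row shifts and turns the commanded pose from where the row before left it, along the tool's axes as they then stand; what a row does not reach is not made up. A row lasts 1/12 s, in which the tool goes at most 41.7 mm and 7.16 degrees, less where a joint would pass 70% of its speed; a pose out of reach is approached as far as the arm can. A call with a number of a shift or a turn outside -1 to 1 is refused whole. A call with a gripper value outside its range is refused whole. The fingers move at their own pace and stop on an object; "force" is the grip in N (left out, the last holds). Time passes only in rows, so rows that do not move let the fingers close. It gives the time, the measured TCP pose, the force, the opening and the grip force at its end, in the units of the state.
- sensors.get_state(): the state, without advancing time (a new reading comes with each control period).
- get_image(name): name is "side" or "top"; returns a dict with "color" (384x512x3 uint8, blue, green, red), "depth" (384x512 float32, m along the optical axis (not along the pixel's ray), 0 where there is no reading), "fx", "fy", "cx", "cy" (pixels), "origin" and "orientation" of the camera in the world. Camera axes: x right, y down, z forward; pixel columns grow to the right and rows downward; lengths in m; the calibration is good to about 2 mm. A picture is of the moment at which its call begins.
- workorder.close_job(): hands the job in; it is judged then, once.
The state is a dict: "time_s": time; "joint_pos": joint angles; "joint_velocities": joint speeds; "tau": joint torques, N m; "ee_pos": TCP position; "tcp_rot": TCP orientation; "contact_force": force on the tool from outside, world axes, zero at the start; "wrist_torque": the same for the moment, N m; "finger_gap": finger opening in m; "gripper_force": force on a finger pad.
Only numpy, scipy, OpenCV 4.12 (cv2) and the standard library are available. Lean on these libraries where they do the work, as an engineer would, in place of code of your own. Each camera call takes 0.05 s, during which the arm holds its last target. There are 200 camera calls.

## Working session

There is one attempt and no reset: what is moved stays moved. The work goes in short steps, Python scripts to look and compute and a tool call to move; the robot and the scene stay as the last step left them, time stands still between calls to the robot, and variables do not carry over. Pictures are saved under pics/ and viewed, at most 10 in all, crops included, and the job is handed in when it is done.

Besides the shell and the picture viewer there is one more tool, called in YAML: its name, and indented under it one key for each argument. carry_out: Moves the arm, as the interface text tells. Shift numbers are shares of 0.1 m and turn numbers shares of pi rad, none past 1 either way. Its arguments: {"type":"object","properties":{"rows":{"type":"array","items":{"type":"number"}},"force":{"type":"number"}},"required":["rows"]}

```bash
mkdir -p pics; ls; cat > h.py <<'E'
import numpy as np, cv2
from scipy.spatial.transform import Rotation as R
from workcell import sensors, get_image, workorder
def cloud(im):
    d=im["depth"]; v,u=np.mgrid[0:d.shape[0],0:d.shape[1]]
    c=np.stack([(u-im["cx"])/im["fx"]*d,(v-im["cy"])/im["fy"]*d,d],-1)
    w=c@R.from_quat(im["orientation"]).as_matrix().T+np.array(im["origin"])
    w[d==0]=np.nan
    return w
E
python3 - <<'E'
from h import *
for n in("top","side"):
    im=get_image(n); cv2.imwrite(f"pics/{n}0.png",im["color"]); np.save(f"{n}0.npy",im,allow_pickle=True)
    print(n,im["fx"],im["cx"],im["cy"],im["origin"],R.from_quat(im["orientation"]).as_matrix().round(3))
s=sensors.get_state(); print(s)
E
```

```text
pics
top 477.17430921618455 253.92472494213933 193.05950776504682 [ 0.38751698 -0.00976219  1.55378584] [[-0.025 -0.994  0.103]
 [-1.     0.025  0.001]
 [-0.004 -0.102 -0.995]]
side 466.1858922430283 257.33383484265784 195.47900873938053 [ 0.31570964 -0.87011656  1.02757332] [[ 0.958 -0.221  0.182]
 [-0.286 -0.692  0.663]
 [-0.02  -0.687 -0.726]]
{'time_s': 0.1, 'joint_pos': array([-1.03479871,  0.50175151, -0.42681092,  1.55130886,  0.22081164,
        1.13828434, -0.21028627]), 'joint_velocities': array([-0.00051612, -0.0020398 , -0.00113082, -0.00280211,  0.00070478,
        0.00142515,  0.00084338]), 'tau': array([-1.18707839e-02, -5.67876434e+01, -5.83862275e+00, -2.79919553e+01,
       -6.89410209e-02,  2.40561564e-02,  4.52692177e-05]), 'ee_pos': array([0.17500259, 0.62536958, 0.22579921]), 'tcp_rot': array([ 1.35945169e-01,  9.90715999e-01, -8.36481787e-04, -1.44658801e-04]), 'contact_force': array([ 0.66202946,  0.5020021 , -0.54938182]), 'wrist_torque': array([ 0.02930739, -0.01029132,  0.00041157]), 'gripper_force': 0.0, 'finger_gap': 0.09223335487376662}
```

View pics/top0.png

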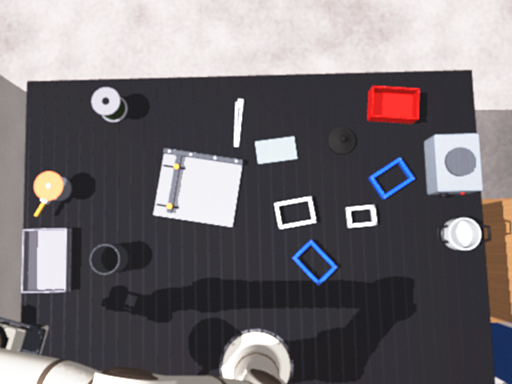

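View pics/side0.png

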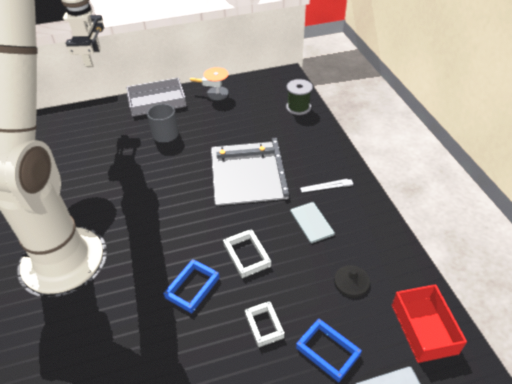

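The top view shows two aluminium-white frames: A at (295,212) and B at (361,216). There are also blue look-alikes at (391,178) and (315,262). A is the larger white frame, so it fits the description. The tray is at (200,190), with its rail on the upper edge (world +x) and its stop with brass nuts at (173,187), towards world +y. The side view shows A at (247,253), B at (265,324) and the tray at (247,173).

```bash
cat > m.py <<'E'
from h import *
def frames(n,im,zlo=.012,zhi=.045):
    w=cloud(im); c=im["color"].astype(int)
    m=((c.min(-1)>140)&(np.ptp(c,axis=-1)<40)&(w[...,2]>zlo)&(w[...,2]<zhi)).astype(np.uint8)
    k,lab,st,ce=cv2.connectedComponentsWithStats(m)
    for i in range(1,k):
        if st[i,4]<80: continue
        p=w[lab==i]; z=np.median(p[:,2]); q=p[np.abs(p[:,2]-z)<.005]
        print(n,"px",ce[i].round(),st[i,4],"z",z.round(4),"rect",[np.round(x,4) for x in cv2.minAreaRect((q[:,:2]*1000).astype(np.float32))])
if __name__=="__main__":
    for n in("top","side"):
        im=np.load(f"{n}0.npy",allow_pickle=True).item(); frames(n,im)
        w=cloud(im)
        print(n,"bench z",np.nanmedian(w[230:250,210:250,2]) if n=="top" else np.nanmedian(w[300:330,200:230,2]))
    t=np.load("top0.npy",allow_pickle=True).item(); s=np.load("side0.npy",allow_pickle=True).item()
    a=cv2.resize(t["color"][135:240,140:390],None,fx=3.2,fy=3.2,interpolation=cv2.INTER_CUBIC)
    b=cv2.resize(s["color"][130:350,200:300],None,fx=2.6,fy=2.6,interpolation=cv2.INTER_CUBIC)
    cv2.imwrite("pics/cropT.png",a)
    b=cv2.resize(s["color"][125:350,195:365],None,fx=2.6,fy=2.6,interpolation=cv2.INTER_CUBIC); cv2.imwrite("pics/cropS.png",b)
    # tray cloud stats
    w=cloud(t); np.set_printoptions(linewidth=200,suppress=True)
    print((w[148:232:4,200,2]*1000).round(1)); print((w[190,150:250:2,2]*1000).round(1))
E
python3 m.py
```

```text
top px [427. 166.] 182 z 0.0306 rect [array([ 615.7925, -570.1672]), array([169.9797,   5.796 ]), np.float64(0.1701)]
top px [201. 157.] 358 z 0.0228 rect [array([654.5107, 158.4417]), array([254.284 ,  46.5731]), np.float64(79.9028)]
top px [172. 186.] 173 z 0.0236 rect [array([575.4766, 254.4579]), array([ 16.6397, 115.1671]), np.float64(79.7959)]
top px [295. 213.] 376 z 0.0232 rect [array([ 478.8973, -136.4487]), array([ 83.8439, 120.2907]), np.float64(8.9028)]
top px [361. 216.] 286 z 0.0235 rect [array([ 461.8843, -348.8495]), array([63.6807, 91.2925]), np.float64(4.5693)]
top px [471. 233.] 141 z 0.0277 rect [array([ 397.7958, -687.6398]), array([89.0621, 36.755 ]), np.float64(1.3207)]
top px [ 44. 262.] 418 z 0.0381 rect [array([347.549, 659.846]), array([199.8817, 143.8621]), np.float64(0.149)]
top px [256. 355.] 766 z 0.0161 rect [array([31.9339, -1.8482]), array([207.5812, 142.3586]), np.float64(84.4859)]
top bench z -0.000553788071095962
side px [169.  52.] 1879 z 0.0289 rect [array([485.4102, 949.2965]), array([  30.3815, 1130.8868]), np.float64(89.72)]
side px [156.  92
[... 385 characters left out ...]
0.571 , -20.8215]), array([205.2222, 159.543 ]), np.float64(25.9256)]
side px [247. 252.] 615 z 0.0234 rect [array([ 482.618 , -138.1631]), array([ 84.9737, 123.2339]), np.float64(9.1475)]
side px [264. 323.] 584 z 0.0236 rect [array([ 466.0919, -350.0274]), array([64.8796, 92.3794]), np.float64(3.7696)]
side bench z 0.0005921396730379502
[-3.3  1.8 25.6  5.5  6.5  9.8  5.5 -3.5 12.  11.6  8.9  6.1  9.5 11.1 12.  11.5  6.4  7.6 12.3 -2.4  2.6]
[-4.1  2.8 -3.7 -1.9  9.7 10.3  4.8  4.4  6.3  5.3 28.  21.4 20.9 11.6  7.5  7.9 -1.9  5.6 10.2  3.1  5.9 13.3 10.7  7.8  9.   9.8  9.1  5.7  2.7  4.3 10.  10.3  6.9  4.1  6.9  3.6  7.9  6.3  8.9
 13.3 11.7  9.7 10.1  7.6 -0.8  5.3  9.1 -0.  -2.6 -3.1]
```

```bash
ls pics
```

```text
cropS.png
cropT.png
side0.png
top0.png
```

View pics/cropT.png

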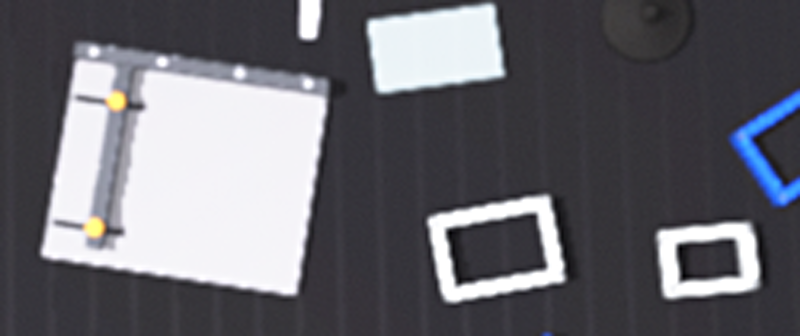

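View pics/cropS.png

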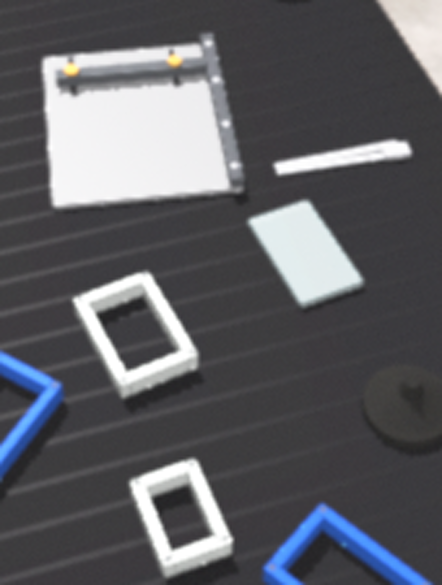

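The crop confirms that A, at top px (295,212), is the larger white frame: it measures 84x120 mm against 64x91 mm for B. Its top stands at about 23.5 mm in both views, at (0.4805,-0.137) with yaw +9°. The tray is at yaw of about -10°. Next I measure the tray edges and turn the wrist.

```bash
cat > tray.py <<'E'
from h import *
import sys
yaw=np.deg2rad(-10); ex=np.array([np.cos(yaw),np.sin(yaw)]); ey=np.array([-np.sin(yaw),np.cos(yaw)])
def ray(im,uv,z):
    uv=np.atleast_2d(uv).astype(float)
    d=np.c_[(uv[:,0]-im["cx"])/im["fx"],(uv[:,1]-im["cy"])/im["fy"],np.ones(len(uv))]@R.from_quat(im["orientation"]).as_matrix().T
    o=np.array(im["origin"]); return (o+d*((z-o[2])/d[:,2])[:,None])[:,:2]
def project(im,P):
    c=(P-np.array(im["origin"]))@R.from_quat(im["orientation"]).as_matrix(); return np.c_[im["fx"]*c[:,0]/c[:,2]+im["cx"],im["fy"]*c[:,1]/c[:,2]+im["cy"]].astype(np.float32)
def patch(im,z,o,S=200,res=1.0): # tray-aligned ortho view: col=tray y(+-S mm), row=tray x
    g=np.arange(-S,S,res)/1000; X,Y=np.meshgrid(g,g,indexing="ij")
    P=np.c_[(o+X.reshape(-1,1)*ex+Y.reshape(-1,1)*ey),np.full(X.size,z)]
    uv=project(im,P).reshape(*X.shape,2)
    return cv2.remap(cv2.cvtColor(im["color"],cv2.COLOR_BGR2GRAY),uv[...,0],uv[...,1],cv2.INTER_LINEAR)
if __name__=="__main__":
    o=np.array([.56,.165])
    for n in("top","side"):
        im=np.load(f"{n}0.npy",allow_pickle=True).item()
        for z in(.008,.024):
            p=patch(im,z,o).astype(int)
            for yy in(-60,20): print(n,z,"along x at y",yy,[(i-200,int(g)) for i,g in [(i,p[i,200+yy]-p[i-3,200+yy]) for i in range(3,400)] if abs(g)>=25 and abs(i-200)<150][::2])
            for xx in(-70,0,60): print(n,z,"along y at x",xx,[(i-200,int(g)) for i,g in [(i,p[200+xx,i]-p[200+xx,i-3]) for i in range(3,400)] if abs(g)>=25 and abs(i-200)<180][::2])
E
python3 tray.py
```

```text
top 0.008 along x at y -60 [(-105, 33), (-103, 78), (-101, 90), (-99, 54), (-97, 26), (103, -40), (105, -47), (107, -49), (120, -31), (122, -37), (124, -41)]
top 0.008 along x at y 20 [(-105, 43), (-103, 78), (-101, 109), (-99, 63), (103, -30), (105, -49), (107, -32), (122, -35), (124, -38), (126, -32)]
top 0.008 along y at x -70 [(-122, 36), (-120, 68), (-118, 91), (-116, 67), (-114, 30), (68, -27), (70, -33), (72, -26), (85, 52), (87, 72), (89, 43), (141, -45), (143, -77), (145, -76), (147, -50)]
top 0.008 along y at x 0 [(-122, 49), (-120, 97), (-118, 82), (-116, 56), (69, -28), (71, -36), (73, -27), (99, 30), (101, 43), (103, 29), (141, -49), (143, -73), (145, -88), (147, -45)]
top 0.008 along y at x 60 [(-122, 43), (-120, 79), (-118, 83), (-116, 62), (64, -27), (66, -38), (68, -39), (70, -31), (84, 32), (86, 48), (88, 45), (90, 33), (140, -29), (142, -59), (144, -74), (146, -62)]
top 0.024 along x at y -60 [(-105, 39), (-103, 84), (-101, 80), (-99, 59), (100, -33), (102, -46), (104, -52), (117, -28), (119, -37), (121, -42)]
top 0.024 along x at y 20 [(-106, 30), (-104, 67), (-10
[... 1872 characters left out ...]
), (104, -41), (106, -31), (121, -26), (123, -39), (125, -26)]
side 0.024 along y at x -70 [(-139, 27), (-137, 36), (-135, 48), (-133, 52), (-131, 46), (-129, 41), (53, -32), (55, -36), (57, -29), (83, 25), (86, 25), (88, 25), (90, 25), (92, 27), (94, 27), (123, -40), (125, -40), (127, -40), (129, -42), (131, -28)]
side 0.024 along y at x 0 [(-139, 29), (-137, 43), (-135, 55), (-133, 52), (-131, 46), (-129, 27), (54, -33), (56, -31), (83, 25), (100, 25), (123, -43), (125, -45), (127, -41), (129, -43), (131, -35)]
side 0.024 along y at x 60 [(-140, 25), (-138, 34), (-136, 51), (-134, 53), (-132, 47), (-130, 43), (49, -25), (51, -28), (123, -25), (125, -46), (127, -44), (129, -37), (131, -32)]
```

carry_out:
  rows: [0,0,0.0363,0,0,0,30,0,0,0.0363,0,0,0,30,0,0,0.0363,0,0,0,30,0,0,0.0363,0,0,0,30,0,0,0.0363,0,0,0,30,0,0,0.0363,0,0,0,30,0,0,0.0363,0,0,0,30,0,0,0.0363,0,0,0,30,0,0,0.0363,0,0,0,30,0,0,0.0363,0,0,0,30]

```text
time_s: 0.93
ee_pos: [0.175, 0.6256, 0.2261]
tcp_rot: [0.651, 0.759, -0.001, 0.0]
contact_force: [-0.3, -1.6, -0.9]
finger_gap: 0.0314
gripper_force: 0.0
```

carry_out:
  rows: [0,0,0,-0.25,0.155,0,30,0,0,0,-0.25,0.155,0,30,0,0,0,-0.25,0.155,0,30,0,0,0,-0.25,0.155,0,30,0,0,0,-0.25,0.155,0,30,0,0,0,-0.25,0.155,0,30,0,0,0,-0.25,0.155,0,30,0,0,0,-0.25,0.155,0,30,0,0,0,-0.25,0.155,0,30,0,0,0,-0.25,0.155,0,30,0,0,0,-0.25,0.155,0,30,0,0,0,-0.25,0.155,0,30,0,0,0,-0.25,0.155,0,30,0,0,0,-0.25,0.155,0,30,0,0,0,-0.25,0.155,0,30,0,0,0,-0.25,0.155,0,30]

```text
time_s: 2.27
ee_pos: [0.4833, 0.2685, 0.2264]
tcp_rot: [0.649, 0.761, -0.0, -0.0]
contact_force: [0.6, 0.3, -0.5]
finger_gap: 0.03
gripper_force: 0.0
```

```bash
cat > st.py <<'E'
from h import *
import sys
# usage: st.py x y z yaw_of_tool_y_deg -> remaining shift in tool axes (shares of 0.1 m) and turn (share of pi)
s=sensors.get_state(); r=R.from_quat(s["tcp_rot"])
print("t",round(s["time_s"],2),"p",s["ee_pos"].round(4),"F",s["contact_force"].round(1),"gap",round(s["finger_gap"],4),"q",s["joint_pos"].round(2))
ty=r.as_matrix()[:,1]; print("yaw ty",np.degrees(np.arctan2(ty[1],ty[0])).round(2),"tilt",r.as_matrix()[2,:2].round(4))
if len(sys.argv)>1:
    x,y,z,a=map(float,sys.argv[1:]); a=np.deg2rad(a)
    g=R.from_matrix(np.array([[-np.sin(-a)*-1*1,np.cos(a),0],[0,0,0],[0,0,0]])) if 0 else None
    Y=np.array([np.cos(a),np.sin(a),0]); Z=np.array([0,0,-1.]); T=R.from_matrix(np.c_[np.cross(Y,Z),Y,Z])
    print("turn/pi",((r.inv()*T).as_rotvec()/np.pi).round(4),"shift/0.1",(r.inv().apply(np.array([x,y,z])-s["ee_pos"])/.1).round(3))
E
sed -i '/if 0 else/d' st.py; python3 st.py .444 -.143 .1 9
```

```text
t 2.27 p [0.4833 0.2685 0.2264] F [ 0.6  0.3 -0.5] gap 0.03 q [-0.55  0.3  -0.01  1.81  0.    1.04 -0.4 ]
yaw ty 9.04 tilt [-0.0002 -0.0007]
turn/pi [-0.0002  0.0001  0.0002] shift/0.1 [-4.002 -1.033  1.266]
```

carry_out:
  rows: [0,0,0,-0.25,-0.065,0.07,30,0,0,0,-0.25,-0.065,0.07,30,0,0,0,-0.25,-0.065,0.07,30,0,0,0,-0.25,-0.065,0.07,30,0,0,0,-0.25,-0.065,0.07,30,0,0,0,-0.25,-0.065,0.07,30,0,0,0,-0.25,-0.065,0.07,30,0,0,0,-0.25,-0.065,0.07,30,0,0,0,-0.25,-0.065,0.07,30,0,0,0,-0.25,-0.065,0.07,30,0,0,0,-0.25,-0.065,0.07,30,0,0,0,-0.25,-0.065,0.07,30,0,0,0,-0.25,-0.065,0.07,30,0,0,0,-0.25,-0.065,0.07,30,0,0,0,-0.25,-0.065,0.07,30,0,0,0,-0.25,-0.065,0.07,30,0,0,0,0,0,0,30]

```text
time_s: 3.68
ee_pos: [0.4409, -0.1468, 0.1136]
tcp_rot: [0.652, 0.758, -0.002, -0.0]
contact_force: [-0.1, 0.1, 0.8]
finger_gap: 0.0301
gripper_force: 0.0
```

```bash
python3 st.py .444 -.143 .004 9
```

```text
t 3.68 p [ 0.4409 -0.1468  0.1136] F [-0.1  0.1  0.8] gap 0.0301 q [ 0.07  0.31  0.22  2.12 -0.09  0.73  0.5 ]
yaw ty 8.65 tilt [-0.0019 -0.0025]
turn/pi [-0.0008  0.0006 -0.0019] shift/0.1 [0.035 0.039 1.096]
```

carry_out:
  rows: [0,0,0,0.03,0.03,0.1,30,0,0,0,0,0,0.15,30,0,0,0,0,0,0.15,30,0,0,0,0,0,0.15,30,0,0,0,0,0,0.15,30,0,0,0,0,0,0.15,30,0,0,0,0,0,0,30,0,0,0,0,0,0,30]

```text
time_s: 4.35
ee_pos: [0.4447, -0.1364, 0.0288]
tcp_rot: [0.649, 0.761, -0.0, -0.001]
contact_force: [-0.2, -0.4, -0.1]
finger_gap: 0.0301
gripper_force: 0.0
```

```bash
python3 st.py .444 -.143 .004 9
```

```text
t 4.35 p [ 0.4447 -0.1364  0.0288] F [-0.2 -0.4 -0.1] gap 0.0301 q [ 0.1   0.47  0.17  2.15 -0.15  0.53  0.54]
yaw ty 9.13 tilt [ 0.0015 -0.0023]
turn/pi [-0.0007 -0.0005  0.0007] shift/0.1 [-0.064 -0.017  0.248]
```

carry_out:
  rows: [0,0,0,-0.06,-0.015,0.06,30,0,0,0,0,0,0.06,30,0,0,0,0,0,0.06,30,0,0,0,0,0,0.06,30,0,0,0,0,0,0,30,0,0,0,0,0,0,30]

```text
time_s: 4.85
ee_pos: [0.4444, -0.1441, 0.0053]
tcp_rot: [0.649, 0.761, -0.0, -0.0]
contact_force: [0.2, 0.5, 0.5]
finger_gap: 0.0303
gripper_force: 0.0
```

```bash
python3 st.py .444 -.143 .004 9
```

```text
t 4.85 p [ 0.4444 -0.1441  0.0053] F [0.2 0.5 0.5] gap 0.0303 q [ 0.12  0.52  0.16  2.15 -0.17  0.48  0.57]
yaw ty 9.02 tilt [ 0.0005 -0.0009]
turn/pi [-0.0003 -0.0001  0.0001] shift/0.1 [ 0.012 -0.003  0.013]
```

Next I close on the wall and lift.

carry_out:
  rows: [0,0,0,0,0,0,5,0,0,0,0,0,0,5,0,0,0,0,0,0,5,0,0,0,0,0,0,5,0,0,0,0,0,0,5,0,0,0,0,0,0,5,0,0,0,0,0,0,5,0,0,0,0,0,0,5]
  force: 40

```text
time_s: 5.52
ee_pos: [0.4451, -0.1443, 0.0059]
tcp_rot: [0.649, 0.761, 0.0, 0.0]
contact_force: [-1.1, -0.6, 4.3]
finger_gap: 0.0096
gripper_force: 40.0
```

carry_out:
  rows: [0,0,0,0,0,-0.1,5,0,0,0,0,0,-0.1,5,0,0,0,0,0,-0.1,5,0,0,0,0,0,-0.1,5,0,0,0,0,0,-0.1,5,0,0,0,0,0,-0.1,5,0,0,0,0,0,0,5,0,0,0,0,0,0,5]

```text
time_s: 6.18
ee_pos: [0.4456, -0.1443, 0.0666]
tcp_rot: [0.649, 0.761, 0.001, 0.001]
contact_force: [0.1, 0.1, -3.8]
finger_gap: 0.0096
gripper_force: 40.0
```

```bash
python3 st.py .5736 .1604 .085 -10; python3 - <<'E'
from m import *
for n in("top","side"):
    im=get_image(n); np.save(f"{n}1.npy",im,allow_pickle=True); frames(n,im,.03,.11)
s=im["color"][150:320,180:320]; cv2.imwrite("pics/side1.png",cv2.resize(s,None,fx=3,fy=3,interpolation=cv2.INTER_CUBIC))
E
```

```text
t 6.18 p [ 0.4456 -0.1443  0.0666] F [ 0.1  0.1 -3.8] gap 0.0096 q [ 0.09  0.4   0.19  2.13 -0.13  0.62  0.53]
yaw ty 9.04 tilt [-0.0007  0.0019]
turn/pi [6.000e-04 1.000e-04 1.058e-01] shift/0.1 [ 2.808  1.744 -0.182]
top px [105. 101.] 585 z 0.0893 rect [array([841.7564, 453.3695]), array([88.4918, 86.3889]), np.float64(27.3841)]
top px [452. 163.] 2334 z 0.0986 rect [array([ 617.2735, -638.0022]), array([178.6663, 141.0826]), np.float64(0.1979)]
top px [280. 214.] 148 z 0.0838 rect [array([472.4821, -94.3349]), array([84.0981, 34.8326]), np.float64(8.7193)]
top px [465. 233.] 320 z 0.0543 rect [array([ 396.7223, -658.0236]), array([98.6218, 93.4213]), np.float64(65.8876)]
top px [ 44. 261.] 399 z 0.0388 rect [array([347.481 , 660.8056]), array([143.8413, 198.5399]), np.float64(89.4965)]
side px [497.  10.] 570 z 0.0602 rect [array([1907.1138,  790.7858]), array([ 18.2986, 222.0795]), np.float64(0.43)]
side px [235.  32.] 2447 z 0.0714 rect [array([747.9764, 950.804 ]), array([598.1959,  27.0838]), np.float64(0.2216)]
side px [76. 58.] 1174 z 0.0677 rect [array([ 91.7004, 951.3998]), array([ 22.8452, 245.7845]), np.float64(88.7379)]
side px [211.  83.] 105 z 0.0517 rect [array([562.2644, 629.6815]), array([15.4815, 66.3523]), np.float64(65.1547)]
side px [299.  86.] 283 z 0.0899 rect [array([847.2554, 452.6457]), array([90.0207, 89.3076]), np.float64(11.6784)]
side px [137.  98.] 99 z 0.0387 rect [array([301.0903, 661.6039]), array([ 97.3294, 150.7933]), np.float64(0.3495)]
side px [250. 248.] 566 z 0.0825 rect [array([ 483.8676, -168.6144]), array([100.0436,  73.6222]), np.float64(18.7509)]
side px [ 60. 258.] 1261 z 0.0646 rect [array([ 15.8981, -32.9868]), array([132.2429,  63.3735]), np.float64(23.1354)]
side px [395. 378.] 578 z 0.1003 rect [array([ 650.3647, -582.3055]), array([ 36.1198, 119.5574]), np.float64(82.6263)]
```

View pics/side1.png

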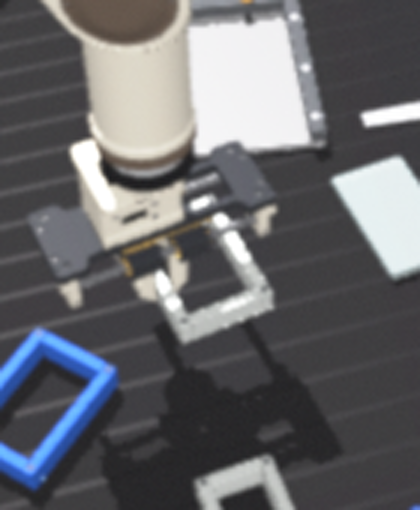

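The frame is held level at crop px (215,270), and the smaller frame below it is untouched. Next I carry it to the tray.

carry_out:
  rows: [0,0,0,0.1,0.06,-0.02,5,0,0,0,0.2,0.12,0,5,0,0,0,0.22,0.14,0,5,0,0,0,0.22,0.14,0,5,0,0,0,0.22,0.14,0,5,0,0,0,0.22,0.14,0,5,0,0,0,0.22,0.14,0,5,0,0,0,0.22,0.14,0,5,0,0,0,0.22,0.14,0,5,0,0,0,0.22,0.14,0,5,0,0,0,0.22,0.14,0,5,0,0,0,0.22,0.14,0,5,0,0,0,0.2,0.1,0,5,0,0,0,0.1,0.05,0,5,0,0,0.0265,0,0,0,5,0,0,0.0265,0,0,0,5,0,0,0.0265,0,0,0,5,0,0,0.0265,0,0,0,5,0,0,0,0,0,0,5,0,0,0,0,0,0,5]

```text
time_s: 7.95
ee_pos: [0.571, 0.1587, 0.067]
tcp_rot: [0.766, 0.643, -0.001, -0.0]
contact_force: [0.6, -0.4, -2.4]
finger_gap: 0.0097
gripper_force: 40.0
```

```bash
python3 st.py .5736 .1604 .014 -10; python3 - <<'E'
from tray import *
t=get_image("top"); np.save("top2.npy",t,allow_pickle=True); s=get_image("side"); np.save("side2.npy",s,allow_pickle=True)
a=cv2.resize(t["color"][135:245,140:270],(472,400),interpolation=cv2.INTER_CUBIC); b=cv2.resize(s["color"][125:235,195:285],(327,400),interpolation=cv2.INTER_CUBIC)
cv2.imwrite("pics/c2.png",np.hstack([a,b]))
E
```

```text
t 7.95 p [0.571  0.1587 0.067 ] F [ 0.6 -0.4 -2.4] gap 0.0097 q [-0.49  0.57  0.23  1.83 -0.18  0.76 -0.34]
yaw ty -9.93 tilt [-0.0013 -0.0013]
turn/pi [-0.0004  0.0004  0.0004] shift/0.1 [0.022 0.023 0.53 ]
```

View pics/c2.png

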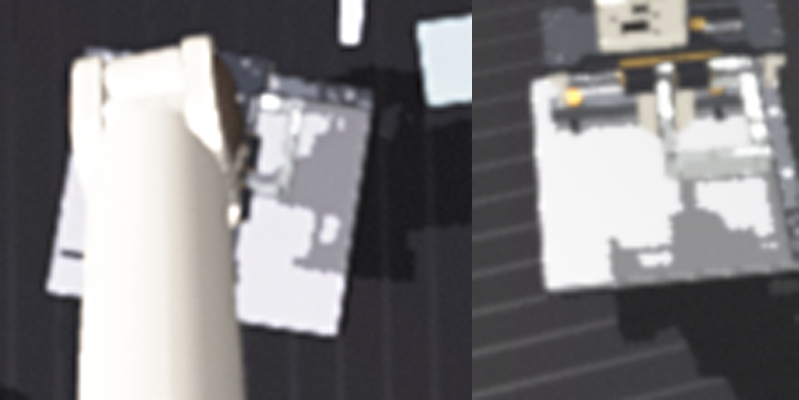

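The frame hangs over the bed, clear of the rail (left half, px (310,85)) and of the stop. I lower it and feel for the bed.

carry_out:
  rows: [0,0,0,0,0,0.1,5,0,0,0,0,0,0.1,5,0,0,0,0,0,0.1,5,0,0,0,0,0,0.1,5,0,0,0,0,0,0.06,5,0,0,0,0,0,0.03,5,0,0,0,0,0,0,5,0,0,0,0,0,0,5]

```text
time_s: 8.72
ee_pos: [0.5718, 0.1594, 0.0185]
tcp_rot: [0.766, 0.642, -0.0, -0.0]
contact_force: [0.9, 0.2, -2.7]
finger_gap: 0.0095
gripper_force: 40.0
```

carry_out:
  rows: [0,0,0,0,0,0.015,5,0,0,0,0,0,0.015,5,0,0,0,0,0,0,5,0,0,0,0,0,0,5]

```text
time_s: 9.05
ee_pos: [0.5718, 0.1595, 0.0159]
tcp_rot: [0.766, 0.642, 0.0, 0.0]
contact_force: [-0.2, 1.4, -2.4]
finger_gap: 0.0097
gripper_force: 40.0
```

carry_out:
  rows: [0,0,0,0,0,0.01,5,0,0,0,0,0,0.01,5,0,0,0,0,0,0,5,0,0,0,0,0,0,5]

```text
time_s: 9.38
ee_pos: [0.5719, 0.1596, 0.014]
tcp_rot: [0.766, 0.642, 0.0, 0.0]
contact_force: [-0.4, -0.7, -0.3]
finger_gap: 0.0096
gripper_force: 40.0
```

carry_out:
  rows: [0,0,0,0,0,0.005,5,0,0,0,0,0,0,26,0,0,0,0,0,0,26,0,0,0,0,0,0,26,0,0,0,0,0,0,26,0,0,0,0,0,0,26,0,0,0,0,0,-0.1,26,0,0,0,0,0,-0.15,26,0,0,0,0,0,-0.15,26,0,0,0,0,0,-0.15,26,0,0,0,0,0,-0.15,5,0,0,0,-0.2,-0.2,0,0,0,0,0,-0.3,-0.2,0,0,0,0,0,-0.3,-0.2,0,0,0,0,0,-0.3,-0.2,0,0,0,0,0,-0.3,-0.3,0,0,0,0,0,0,-0.3,0,0,0,0,0,0,0,0,0]

```text
time_s: 10.88
ee_pos: [0.4025, 0.0449, 0.0827]
tcp_rot: [0.767, 0.641, -0.003, -0.003]
contact_force: [-1.0, -0.2, 0.1]
finger_gap: 0.0003
gripper_force: 0.0
```

```bash
python3 st.py; python3 - <<'E'
from tray import *
t=get_image("top"); np.save("top3.npy",t,allow_pickle=True); s=get_image("side"); np.save("side3.npy",s,allow_pickle=True)
a=cv2.resize(t["color"][135:245,140:270],(472,400),interpolation=cv2.INTER_CUBIC); b=cv2.resize(s["color"][125:235,195:285],(327,400),interpolation=cv2.INTER_CUBIC)
cv2.imwrite("pics/c3.png",np.hstack([a,b]))
E
```

```text
t 10.88 p [0.4025 0.0449 0.0827] F [-1.  -0.2  0.1] gap 0.0003 q [-0.42  0.28  0.27  2.26 -0.13  0.62 -0.23]
yaw ty -10.21 tilt [-0.0013 -0.0076]
```

View pics/c3.png

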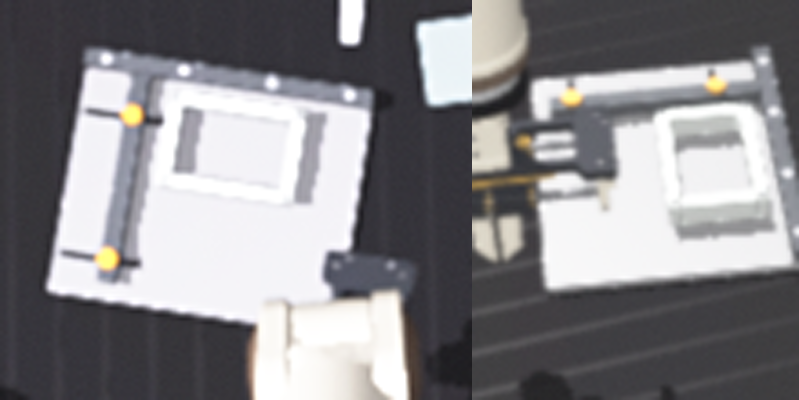

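The frame lies on the bed, square to the stops with small gaps: left half, frame (230,145), stop (130,180), rail (230,75).

```bash
cat > fr.py <<'E'
from tray import *
import sys
o=np.array([.56,.165])
def rep(n,im):
    w=cloud(im); c=im["color"].astype(int)
    # frame top (z=.032) from colour edges in tray-aligned rectified picture
    p=patch(im,.032,o,res=.5).astype(np.uint8)
    loc=np.stack([(w[...,:2]-o)@ex,(w[...,:2]-o)@ey],-1)*1000
    m=(w[...,2]>.022)&(w[...,2]<.045)&(c.min(-1)>175)&(loc[...,0]>-10)&(loc[...,0]<107)&(loc[...,1]>-120)&(loc[...,1]<85)
    k,lab,st,ce=cv2.connectedComponentsWithStats(m.astype(np.uint8)); i=1+np.argmax(st[1:,4]); q=loc[lab==i]
    r=cv2.minAreaRect(q.astype(np.float32)); print(n,"frame local",np.round(r[0],1),np.round(r[1],1),round(r[2],2),"z",np.median(w[lab==i][:,2]).round(4))
    s=(c.max(-1)>50)&(c.max(-1)<160)&(w[...,2]>.018)&(w[...,2]<.03)&(loc[...,1]>50)&(loc[...,1]<105)&(loc[...,0]>-85)&(loc[...,0]<80)
    r=cv2.minAreaRect(loc[s].astype(np.float32)); print("   stop local",np.round(r[0],1),np.round(r[1],1),round(r[2],2),s.sum(), "p5/50/95 y",np.percentile(loc[s][:,1],[5,50,95]).round(1))
if __name__=="__main__":
    for n in("top","side"): rep(n,np.load(f"{n}{sys.argv[1]}.npy",allow_pickle=True).item())
E
python3 fr.py 3; python3 - <<'E'
from fr import *
for n in("top","side"): # stop only, before anything was placed
    try: rep(n,np.load(f"{n}0.npy",allow_pickle=True).item())
    except Exception as e: print(e)
E
```

```text
top frame local [46.7 -1.8] [121.1  84.5] 89.91 z 0.0314
   stop local [-2.7 82.5] [163.4  13.4] 2.65 41 p5/50/95 y [80.7 82.1 88.6]
side frame local [51.  -2.9] [ 84.1 127.3] 0.17 z 0.0311
   stop local [-0.3 85.5] [ 20.4 160.4] 88.1 110 p5/50/95 y [77.7 82.9 89.1]
top frame local [101.3   2. ] [3.8 0. ] -93.7 z 0.0259
   stop local [-2.7 83. ] [163.3  10.6] 3.03 40 p5/50/95 y [80.4 82.1 88.2]
attempt to get argmax of an empty sequence
```

```bash
python3 st.py .608 .1545 .075 -10
```

```text
t 10.98 p [0.4096 0.0466 0.0839] F [1.2 0.2 0.2] gap 0.0005 q [-0.42  0.29  0.27  2.25 -0.13  0.61 -0.22]
yaw ty -10.05 tilt [0.001  0.0006]
turn/pi [ 0.0002 -0.0003 -0.0003] shift/0.1 [1.408 1.765 0.092]
```

carry_out:
  rows: [0,0,0,0.14,0.176,0,0,0,0,0,0.14,0.176,0,0,0,0,0,0.14,0.176,0,0,0,0,0,0.14,0.176,0,0,0,0,0,0.14,0.176,0,0,0,0,0,0.14,0.176,0,0,0,0,0,0.14,0.176,0,0,0,0,0,0.14,0.176,0,0,0,0,0,0.14,0.176,0,0,0,0,0,0.14,0.176,0,0,0,0,0,0,0,0,0,0,0,0,0,0,0,0,0,0,0,0,0,0,0]

```text
time_s: 12.07
ee_pos: [0.6079, 0.1537, 0.083]
tcp_rot: [0.766, 0.643, -0.0, 0.0]
contact_force: [-0.4, 0.2, 0.1]
finger_gap: 0.0004
gripper_force: 0.0
```

```bash
python3 st.py .608 .1545 .014 -10
```

```text
t 12.07 p [0.6079 0.1537 0.083 ] F [-0.4  0.2  0.1] gap 0.0004 q [-0.47  0.6   0.24  1.73 -0.18  0.83 -0.32]
yaw ty -10.02 tilt [-0.0005 -0.0003]
turn/pi [-0.0001  0.0001 -0.0001] shift/0.1 [ 0.009 -0.001  0.69 ]
```

carry_out:
  rows: [0,0,0,0.01,0,0.1,0,0,0,0,0,0,0.1,0,0,0,0,0,0,0.1,0,0,0,0,0,0,0.1,0,0,0,0,0,0,0.1,0,0,0,0,0,0,0.1,0,0,0,0,0,0,0.07,0,0,0,0,0,0,0,0,0,0,0,0,0,0,0,0,0,0,0,0,0,0]

```text
time_s: 12.9
ee_pos: [0.6084, 0.1546, 0.0165]
tcp_rot: [0.766, 0.642, 0.0, 0.0]
contact_force: [0.7, -0.0, -0.7]
finger_gap: 0.0003
gripper_force: 0.0
```

carry_out:
  rows: [0,0,0,0,0.03,0,0,0,0,0,0,0.03,0,0,0,0,0,0,0.03,0,0,0,0,0,0,0,0,0,0,0,0,0,0,0,0]

```text
time_s: 13.32
ee_pos: [0.6173, 0.1529, 0.0165]
tcp_rot: [0.766, 0.642, 0.0, 0.0]
contact_force: [0.3, -0.1, 0.6]
finger_gap: 0.0004
gripper_force: 0.0
```

carry_out:
  rows: [0,0,0,0,0.02,0,0,0,0,0,0,0.02,0,0,0,0,0,0,0.02,0,0,0,0,0,0,0.02,0,0,0,0,0,0,0,0,0]

```text
time_s: 13.73
ee_pos: [0.6243, 0.1517, 0.0162]
tcp_rot: [0.766, 0.643, -0.0, -0.0]
contact_force: [-1.8, 0.9, 1.2]
finger_gap: 0.0004
gripper_force: 1.1
```

carry_out:
  rows: [0,0,0,0,0.015,0,0,0,0,0,0,0.015,0,0,0,0,0,0,0.01,0,0,0,0,0,0,0,0,0,0,0,0,0,0,0,0]

```text
time_s: 14.15
ee_pos: [0.629, 0.1509, 0.0161]
tcp_rot: [0.766, 0.642, 0.0, 0.0]
contact_force: [-1.3, 0.8, 0.8]
finger_gap: 0.0005
gripper_force: 0.8
```

Contact with the wall shows about 1 N of sliding drag. I continue in small steps towards the rail.

carry_out:
  rows: [0,0,0,0,0.015,0,0,0,0,0,0,0.015,0,0,0,0,0,0,0,0,0,0,0,0,0,0,0,0]

```text
time_s: 14.48
ee_pos: [0.6321, 0.1502, 0.0161]
tcp_rot: [0.766, 0.642, 0.0, 0.0]
contact_force: [-1.7, 0.4, 0.9]
finger_gap: 0.0003
gripper_force: 0.4
```

carry_out:
  rows: [0,0,0,0,0.01,0,0,0,0,0,0,0.01,0,0,0,0,0,0,0,0,0,0,0,0,0,0,0,0]

```text
time_s: 14.82
ee_pos: [0.6338, 0.1499, 0.0162]
tcp_rot: [0.766, 0.642, 0.0, 0.0]
contact_force: [-1.1, 0.2, 0.4]
finger_gap: 0.0005
gripper_force: 0.7
```

carry_out:
  rows: [0,0,0,0,0.01,0,0,0,0,0,0,0.01,0,0,0,0,0,0,0,0,0,0,0,0,0,0,0,0]

```text
time_s: 15.15
ee_pos: [0.6358, 0.1496, 0.0162]
tcp_rot: [0.766, 0.642, 0.0, 0.0]
contact_force: [-0.5, 0.8, -0.9]
finger_gap: 0.0001
gripper_force: 0.5
```

carry_out:
  rows: [0,0,0,0,0.01,0,0,0,0,0,0,0.01,0,0,0,0,0,0,0,0,0,0,0,0,0,0,0,0]

```text
time_s: 15.48
ee_pos: [0.6359, 0.1496, 0.0161]
tcp_rot: [0.766, 0.643, -0.001, -0.001]
contact_force: [-5.5, 0.5, 4.1]
finger_gap: 0.0002
gripper_force: 3.2
```

carry_out:
  rows: [0,0,0,0,0.01,0,0,0,0,0,0,0.01,0,0,0,0,0,0,0,0,0,0,0,0,0,0,0,0]

```text
time_s: 15.82
ee_pos: [0.636, 0.1496, 0.0161]
tcp_rot: [0.766, 0.643, -0.003, -0.002]
contact_force: [-11.4, 0.8, 9.4]
finger_gap: 0.0002
gripper_force: 6.0
```

The frame meets the rail at x≈0.636, with the force rising to 11 N. I back off, shift towards the +y wall inside the opening, and preload lightly on the rail.

carry_out:
  rows: [0,0,0,0,-0.04,0,0,0,0,0,0,-0.04,0,0,0,0,0,0.1,0,0,0,0,0,0,0.1,0,0,0,0,0,0,0.1,0,0,0,0,0,0,0.04,0,0,0,0,0,0,0,0,0,0,0,0,0,0,0,0,0,0]

```text
invalid input at $.rows: expected a multiple of 7 numbers
```

carry_out:
  rows: [0,0,0,0,0.03,0,0,0,0,0,0,0.03,0,0,0,0,0,0,0,0,0,0,0,0,0,0,0,0]

```text
time_s: 16.15
ee_pos: [0.636, 0.1496, 0.0161]
tcp_rot: [0.766, 0.643, -0.007, -0.006]
contact_force: [-27.6, 1.0, 23.7]
finger_gap: 0.0003
gripper_force: 14.3
```

carry_out:
  rows: [0,0,0,0,-0.05,0,0,0,0,0,0,-0.05,0,0,0,0,0,0,-0.04,0,0,0,0,0,0,0,0,0,0,0,0,0,0,0,0]

```text
time_s: 16.57
ee_pos: [0.6325, 0.1503, 0.0165]
tcp_rot: [0.766, 0.642, 0.001, 0.0]
contact_force: [0.5, -0.1, 0.0]
finger_gap: 0.0006
gripper_force: 0.0
```

```bash
python3 st.py; python3 - <<'E'
from fr import *
for n in("top","side"):
    im=get_image(n); np.save(f"{n}4.npy",im,allow_pickle=True); rep(n,im)
E
```

```text
t 16.57 p [0.6325 0.1503 0.0165] F [ 0.5 -0.1  0. ] gap 0.0006 q [-0.43  0.73  0.21  1.69 -0.21  0.74 -0.29]
yaw ty -10.05 tilt [0.0003 0.0015]
top frame local [ 59.1 -48. ] [31.4 86. ] 83.56 z 0.0317Traceback (most recent call last):
  File "<stdin>", line 3, in <module>
  File "fr.py", line 13, in rep
    r=cv2.minAreaRect(loc[s].astype(np.float32)); print("   stop local",np.round(r[0],1),np.round(r[1],1),round(r[2],2),s.sum(), "p5/50/95 y",np.percentile(loc[s][:,1],[5,50,95]).round(1))
                                                                                                                                              ~~~~~~~~~~~~~^^^^^^^^^^^^^^^^^^^^^^^
    return _quantile_unchecked(
        a, q, axis, out, overwrite_input, method, keepdims, weights)
    return _ureduce(a,
                    func=_quantile_ureduce_func,
    ...<5 lines>...
                    overwrite_input=overwrite_input,
                    method=method)
    r = func(a, **kwargs)
    result = _quantile(arr,
                       quantiles=q,
    ...<2 lines>...
                       out=out,
                       weights=wgt)
    slices_having_nans = np.isnan(arr[-1, ...])
                                  ~~~^^^^^^^^^
IndexError: index -1 is out of bounds for axis 0 with size 0
```

carry_out:
  rows: [0,0,0,0.08,0,0,0,0,0,0,0.08,0,0,0,0,0,0,0.08,0,0,0,0,0,0,0.06,0,0,0,0,0,0,0,0,0,0,0,0,0,0,0,0,0]

```text
time_s: 17.12
ee_pos: [0.6367, 0.1811, 0.016]
tcp_rot: [0.766, 0.643, 0.0, -0.0]
contact_force: [0.0, -1.0, -0.3]
finger_gap: 0.0004
gripper_force: 0.0
```

carry_out:
  rows: [0,0,0,0,0.02,0,0,0,0,0,0,0.02,0,0,0,0,0,0,0.01,0,0,0,0,0,0,0,0,0]

```text
time_s: 17.45
ee_pos: [0.6411, 0.1785, 0.0161]
tcp_rot: [0.767, 0.642, -0.001, -0.0]
contact_force: [-3.0, 0.3, 2.5]
finger_gap: 0.0006
gripper_force: 1.7
```

```bash
python3 st.py
```

```text
t 17.45 p [0.6411 0.1785 0.0161] F [-3.   0.3  2.5] gap 0.0006 q [-0.46  0.75  0.21  1.65 -0.21  0.77 -0.33]
yaw ty -10.09 tilt [-0.0006 -0.0018]
```

carry_out:
  rows: [0,0,0,0.02,0,0,0,0,0,0,0.02,0,0,0,0,0,0,0.02,0,0,0,0,0,0,0.02,0,0,0,0,0,0,0,0,0,0,0,0,0,0,0,0,0]

```text
time_s: 17.95
ee_pos: [0.6426, 0.1874, 0.0158]
tcp_rot: [0.766, 0.643, -0.0, -0.0]
contact_force: [-4.4, -1.3, -1.6]
finger_gap: 0.0005
gripper_force: 1.7
```

carry_out:
  rows: [0,0,0,0.015,0,0,0,0,0,0,0.015,0,0,0,0,0,0,0,0,0,0,0,0,0,0,0,0,0]

```text
time_s: 18.28
ee_pos: [0.6429, 0.189, 0.0158]
tcp_rot: [0.766, 0.642, -0.001, -0.0]
contact_force: [-5.0, -2.8, 0.7]
finger_gap: 0.0002
gripper_force: 2.7
```

carry_out:
  rows: [0,0,0,0.015,0,0,0,0,0,0,0.015,0,0,0,0,0,0,0,0,0,0,0,0,0,0,0,0,0]

```text
time_s: 18.62
ee_pos: [0.6434, 0.1914, 0.0158]
tcp_rot: [0.767, 0.642, -0.001, 0.0]
contact_force: [-5.0, -3.9, 0.2]
finger_gap: -0.0
gripper_force: 3.1
```

carry_out:
  rows: [0,0,0,0.015,0,0,0,0,0,0,0.015,0,0,0,0,0,0,0,0,0,0,0,0,0,0,0,0,0]

```text
time_s: 18.95
ee_pos: [0.6439, 0.1944, 0.0158]
tcp_rot: [0.767, 0.642, -0.001, 0.0]
contact_force: [-5.1, -3.7, 0.4]
finger_gap: 0.0004
gripper_force: 3.1
```

carry_out:
  rows: [0,0,0,0.015,0,0,0,0,0,0,0.015,0,0,0,0,0,0,0,0,0,0,0,0,0,0,0,0,0]

```text
time_s: 19.28
ee_pos: [0.6444, 0.1973, 0.0158]
tcp_rot: [0.767, 0.642, -0.001, 0.0]
contact_force: [-5.9, -3.8, 0.9]
finger_gap: 0.0005
gripper_force: 3.1
```

The drag is steady at about 4.7 N, so the frame is sliding along the rail. The stop should be about 4-6 mm ahead, so I use finer steps.

carry_out:
  rows: [0,0,0,0.01,0,0,0,0,0,0,0.01,0,0,0,0,0,0,0,0,0,0,0,0,0,0,0,0,0]

```text
time_s: 19.62
ee_pos: [0.6447, 0.1991, 0.0158]
tcp_rot: [0.767, 0.642, -0.001, 0.0]
contact_force: [-6.0, -4.2, 1.3]
finger_gap: 0.0005
gripper_force: 3.3
```

carry_out:
  rows: [0,0,0,0.01,0,0,0,0,0,0,0.005,0,0,0,0,0,0,0,0,0,0,0,0,0,0,0,0,0]

```text
time_s: 19.95
ee_pos: [0.645, 0.2004, 0.0158]
tcp_rot: [0.767, 0.642, -0.002, 0.0]
contact_force: [-6.2, -4.4, 1.6]
finger_gap: 0.0002
gripper_force: 3.4
```

carry_out:
  rows: [0,0,0,0.01,0,0,0,0,0,0,0.005,0,0,0,0,0,0,0,0,0,0,0,0,0,0,0,0,0]

```text
time_s: 20.28
ee_pos: [0.6452, 0.2019, 0.0158]
tcp_rot: [0.767, 0.642, -0.002, 0.0]
contact_force: [-6.4, -3.6, 1.1]
finger_gap: 0.0005
gripper_force: 3.4
```

carry_out:
  rows: [0,0,0,0.01,0,0,0,0,0,0,0,0,0,0,0,0,0,0,0,0,0]

```text
time_s: 20.53
ee_pos: [0.6454, 0.2029, 0.0158]
tcp_rot: [0.767, 0.642, -0.002, 0.0]
contact_force: [-5.6, -4.2, 1.5]
finger_gap: 0.0005
gripper_force: 3.4
```

carry_out:
  rows: [0,0,0,0.01,0,0,0,0,0,0,0,0,0,0,0,0,0,0,0,0,0]

```text
time_s: 20.78
ee_pos: [0.6456, 0.2038, 0.0158]
tcp_rot: [0.767, 0.642, -0.002, 0.0]
contact_force: [-5.9, -3.8, 0.2]
finger_gap: 0.0003
gripper_force: 3.4
```

carry_out:
  rows: [0,0,0,0.01,0,0,0,0,0,0,0,0,0,0,0,0,0,0,0,0,0]

```text
time_s: 21.03
ee_pos: [0.6457, 0.2049, 0.0158]
tcp_rot: [0.767, 0.642, -0.002, 0.0]
contact_force: [-6.1, -3.3, 0.4]
finger_gap: 0.0003
gripper_force: 3.4
```

carry_out:
  rows: [0,0,0,0.01,0,0,0,0,0,0,0,0,0,0,0,0,0,0,0,0,0]

```text
time_s: 21.28
ee_pos: [0.6459, 0.2058, 0.0158]
tcp_rot: [0.767, 0.642, -0.002, 0.0]
contact_force: [-5.6, -3.6, 1.0]
finger_gap: 0.0004
gripper_force: 3.4
```

carry_out:
  rows: [0,0,0,0.01,0,0,0,0,0,0,0,0,0,0,0,0,0,0,0,0,0]

```text
time_s: 21.53
ee_pos: [0.6461, 0.2068, 0.0158]
tcp_rot: [0.767, 0.642, -0.002, 0.0]
contact_force: [-5.3, -3.9, 1.0]
finger_gap: 0.0003
gripper_force: 3.4
```

```bash
python3 st.py; python3 - <<'E'
from tray import *
t=get_image("top"); np.save("top5.npy",t,allow_pickle=True); s=get_image("side"); np.save("side5.npy",s,allow_pickle=True)
a=cv2.resize(t["color"][135:245,140:270],(472,400),interpolation=cv2.INTER_CUBIC); b=cv2.resize(s["color"][125:235,195:285],(327,400),interpolation=cv2.INTER_CUBIC)
cv2.imwrite("pics/c5.png",np.hstack([a,b]))
E
```

```text
t 21.53 p [0.6461 0.2068 0.0158] F [-5.3 -3.9  1. ] gap 0.0003 q [-0.5   0.77  0.22  1.61 -0.21  0.79 -0.37]
yaw ty -10.1 tilt [-0.0024 -0.0018]
```

View pics/c5.png

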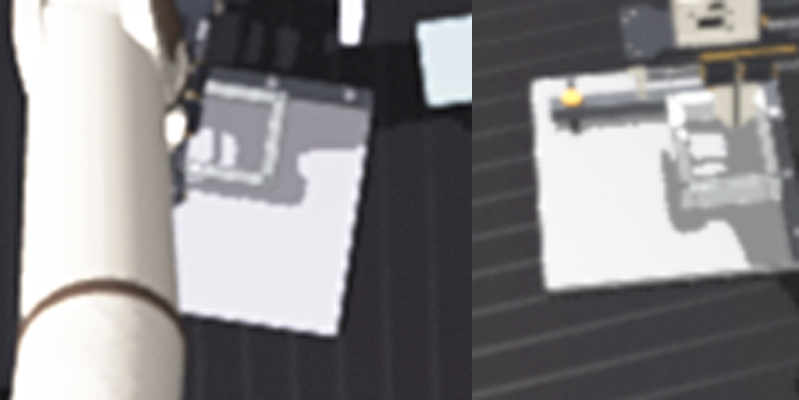

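The frame is tight along the rail (left half (240,80)) and has moved about 12 mm towards the stop. In the right half its end at (690,105) is near the stop bar (620,105). I continue feeling forward.

carry_out:
  rows: [0,0,0,0.01,0,0,0,0,0,0,0,0,0,0,0,0,0,0,0,0,0]

```text
time_s: 21.88
ee_pos: [0.6463, 0.2078, 0.0158]
tcp_rot: [0.767, 0.642, -0.002, 0.0]
contact_force: [-5.2, -3.6, 0.8]
finger_gap: 0.0004
gripper_force: 3.4
```

carry_out:
  rows: [0,0,0,0.01,0,0,0,0,0,0,0,0,0,0,0,0,0,0,0,0,0]

```text
time_s: 22.13
ee_pos: [0.6464, 0.2088, 0.0158]
tcp_rot: [0.767, 0.642, -0.002, 0.0]
contact_force: [-5.6, -5.0, 0.8]
finger_gap: 0.0003
gripper_force: 3.4
```

carry_out:
  rows: [0,0,0,0.01,0,0,0,0,0,0,0,0,0,0,0,0,0,0,0,0,0]

```text
time_s: 22.38
ee_pos: [0.6466, 0.2098, 0.0158]
tcp_rot: [0.767, 0.642, -0.002, 0.0]
contact_force: [-4.7, -4.2, 1.1]
finger_gap: 0.0003
gripper_force: 3.4
```

```bash
python3 - <<'E'
from tray import *
o=np.array([.56,.165])
im=get_image("side"); np.save("side6.npy",im,allow_pickle=True); np.save("top6.npy",get_image("top"),allow_pickle=True)
for k in(3,5,6):
  for n in("top","side"):
    im=np.load(f"{n}{k}.npy",allow_pickle=True).item()
    p=cv2.GaussianBlur(patch(im,.032,o),(3,3),0).astype(int)
    for xx in(40,50,60,70):
        r=p[200+xx]; g=r[2:]-r[:-2]; 
        print(k,n,xx,[(i+1-200,int(g[i])) for i in range(115,290) if abs(g[i])>=12 and abs(g[i])==abs(g[max(0,i-3):i+4]).max()])
a=cv2.resize(np.load("side0.npy",allow_pickle=True).item()["color"][135:205,200:300],(560,392),interpolation=cv2.INTER_CUBIC)
b=cv2.resize(im["color"][135:205,200:300],(560,392),interpolation=cv2.INTER_CUBIC)
cv2.imwrite("pics/c6.png",b)
E
```

```text
3 top 40 [(-83, -27), (-64, 38), (27, -30), (44, 34), (66, -26), (73, -15), (74, -15), (80, 15)]
3 top 50 [(-82, -29), (-66, 39), (26, -28), (45, 44), (65, -29), (75, -19), (81, 15), (82, 15)]
3 top 60 [(-81, -28), (-80, -28), (-64, 36), (27, -29), (44, 33), (45, 33), (60, -59), (80, 53)]
3 top 70 [(-82, -29), (-66, 38), (26, -30), (45, 44), (62, -28), (74, -22), (75, -22), (81, 43), (82, 43)]
3 side 40 [(-84, 14), (-83, 14), (-66, 17), (5, -22), (6, -22), (24, 13), (25, 13), (43, 16), (62, -39), (63, -39), (72, 16), (73, 16), (87, 17)]
3 side 50 [(-84, 15), (-64, 15), (-63, 15), (4, -22), (5, -22), (22, 14), (23, 14), (46, 14), (61, -40)]
3 side 60 [(-65, 16), (-64, 16), (4, -18), (5, -18), (6, -18), (7, -18), (45, 15), (60, -36), (78, 18), (79, 18), (80, 18)]
3 side 70 [(-84, 13), (-83, 13), (-66, 17), (5, -20), (44, 16), (63, -41), (78, 25)]
5 top 40 [(-64, -28), (-44, 18), (-43, 18), (-35, -16), (-34, -16), (-8, 27), (4, -31), (11, 28), (35, -40), (36, -40), (46, 30), (54, -16)]
5 top 50 [(-63, -20), (-45, 21), (-33, -21), (-7, 24), (6, -32), (13, 29), (35, -38), (42, 53), (55, -
[... 955 characters left out ...]
, (9, -29), (16, 27), (38, -41), (45, 59), (59, -41)]
6 top 60 [(-41, 19), (-40, 19), (-31, -18), (8, -15), (17, 16), (31, -45), (44, 75), (61, -37)]
6 top 70 [(-42, 20), (-41, 20), (-40, 20), (-31, -18), (-30, -18), (32, -32), (45, 51), (58, -35)]
6 side 40 [(-81, -20), (-80, -20), (-79, -20), (-62, 14), (-31, -20), (-22, 23), (-13, -22), (-4, 22), (27, -18), (28, -18), (67, 14), (68, 14), (82, -20)]
6 side 50 [(-80, -23), (-64, 14), (-63, 14), (-33, -13), (-32, -13), (-23, 21), (-10, -18), (-2, 17), (-1, 17), (27, -23), (66, 16), (81, -20)]
6 side 60 [(-11, -13), (-2, 18), (26, -20), (27, -20), (45, 19), (46, 19), (70, 13), (85, -28)]
6 side 70 [(-62, 13), (-31, -14), (87, -27), (88, -27)]
```

View pics/c6.png

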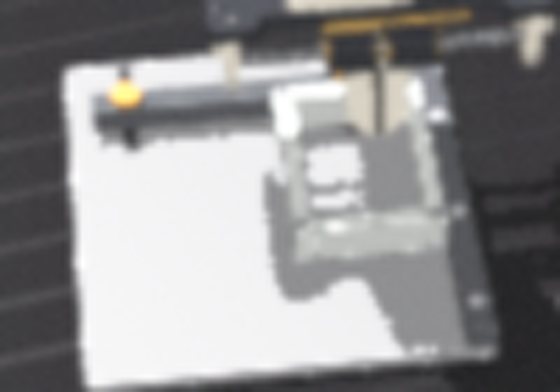

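The frame end is now close against the stop bar. I check whether the stop has moved by comparing its profile before and now.

```bash
python3 - <<'E'
from tray import *
o=np.array([.56,.165])
for k in(0,3,6):
    im=np.load(f"side{k}.npy",allow_pickle=True).item(); p=patch(im,.024,o).astype(int)
    for xx in(-60,-30,-10): print(k,xx,[int(v) for v in p[200+xx-3:200+xx+4].mean(0)[230:320:3]])
im=np.load("top0.npy",allow_pickle=True).item(); p=patch(im,.024,o).astype(int)
for xx in(-70,-20,0,20): print("top0",xx,[int(v) for v in p[200+xx-3:200+xx+4].mean(0)[240:320:3]])
p=patch(im,.024,o); q=patch(im,.008,o)
w=cloud(im); loc=np.stack([(w[...,:2]-o)@ex,(w[...,:2]-o)@ey],-1)*1000
m=(abs(loc[...,0])<75); 
for a in range(48,112,4):
    s=m&(loc[...,1]>=a)&(loc[...,1]<a+4); print(a+2,(np.nanmedian(w[s][:,2])*1000).round(1),end="; ")
E
```

```text
0 -60 [242, 242, 242, 240, 231, 213, 174, 140, 111, 101, 93, 88, 85, 85, 84, 86, 89, 102, 122, 161, 196, 226, 234, 239, 239, 230, 216, 197, 184, 184]
0 -30 [241, 241, 241, 241, 241, 240, 235, 218, 185, 159, 136, 122, 108, 94, 89, 90, 102, 121, 143, 149, 155, 159, 178, 202, 223, 236, 240, 241, 240, 235]
0 -10 [241, 241, 241, 241, 240, 237, 227, 206, 180, 154, 142, 128, 112, 100, 91, 90, 98, 112, 130, 144, 149, 158, 170, 199, 222, 234, 239, 240, 239, 236]
3 -60 [110, 108, 108, 111, 113, 114, 109, 104, 101, 100, 100, 100, 100, 100, 98, 97, 99, 109, 127, 165, 199, 228, 236, 240, 241, 233, 219, 201, 188, 188]
3 -30 [168, 170, 171, 168, 167, 165, 162, 151, 135, 128, 122, 113, 103, 94, 91, 94, 105, 122, 139, 148, 156, 163, 183, 207, 226, 239, 242, 243, 242, 238]
3 -10 [243, 243, 243, 243, 243, 240, 231, 209, 184, 158, 146, 132, 115, 103, 94, 93, 101, 115, 133, 147, 153, 162, 174, 203, 226, 236, 241, 243, 242, 239]
6 -60 [243, 243, 242, 241, 231, 214, 175, 140, 112, 101, 93, 88, 85, 85, 85, 86, 90, 103, 123, 162, 196, 227, 235, 239, 239, 231, 216, 197, 184, 184]
6 -30 [242, 242, 242, 242, 24
[... 291 characters left out ...]
5, 245, 245, 245, 246, 244, 233, 199, 169, 140, 120, 110, 94, 102, 158, 216, 236, 239, 238, 236, 226, 201, 191, 191, 192, 191, 188]
top0 -20 [244, 244, 244, 244, 244, 245, 245, 245, 236, 207, 172, 159, 139, 116, 127, 149, 154, 153, 163, 200, 235, 245, 245, 245, 245, 244, 244]
top0 0 [244, 244, 244, 244, 244, 244, 245, 242, 227, 191, 167, 159, 140, 118, 130, 149, 153, 154, 170, 206, 237, 244, 245, 244, 244, 244, 243]
top0 20 [244, 244, 244, 244, 244, 244, 244, 245, 239, 215, 175, 159, 141, 124, 136, 151, 152, 151, 165, 202, 236, 244, 244, 244, 243, 243, 243]
50 8.2; 54 7.0; 58 8.1; 62 7.0; 66 6.8; 70 7.4; 74 6.4; 78 6.8; 82 18.0; 86 24.5; 90 24.7; 94 25.5; 98 23.5; 102 10.2; 106 6.9; 110 7.8;
```

The stop has not moved: its profile is identical. Its top spans local y of about 81-99 mm, and the frame end is at about 79 mm, so roughly 2 mm remain.

carry_out:
  rows: [0,0,0,0.008,0,0,0,0,0,0,0,0,0,0,0,0,0,0,0,0,0]

```text
time_s: 22.73
ee_pos: [0.6468, 0.2105, 0.0158]
tcp_rot: [0.767, 0.642, -0.002, 0.0]
contact_force: [-5.6, -4.7, 0.4]
finger_gap: 0.0004
gripper_force: 3.4
```

carry_out:
  rows: [0,0,0,0.008,0,0,0,0,0,0,0,0,0,0,0,0,0,0,0,0,0]

```text
time_s: 22.98
ee_pos: [0.6468, 0.2109, 0.0158]
tcp_rot: [0.767, 0.642, -0.002, 0.0]
contact_force: [-5.1, -6.0, 0.9]
finger_gap: -0.0
gripper_force: 3.8
```

carry_out:
  rows: [0,0,0,0.008,0,0,0,0,0,0,0,0,0,0,0,0,0,0,0,0,0]

```text
time_s: 23.23
ee_pos: [0.6468, 0.2109, 0.0158]
tcp_rot: [0.767, 0.642, -0.002, 0.0]
contact_force: [-7.1, -5.8, 2.9]
finger_gap: 0.0004
gripper_force: 4.4
```

carry_out:
  rows: [0,0,0,0.008,0,0,0,0,0,0,0,0,0,0,0,0,0,0,0,0,0]

```text
time_s: 23.48
ee_pos: [0.6468, 0.2109, 0.0158]
tcp_rot: [0.767, 0.642, -0.003, 0.001]
contact_force: [-8.4, -7.9, 2.8]
finger_gap: 0.0001
gripper_force: 5.0
```

carry_out:
  rows: [0,0,0,0.008,0,0,0,0,0,0,0,0,0,0,0,0,0,0,0,0,0]

```text
time_s: 23.73
ee_pos: [0.6468, 0.2109, 0.0158]
tcp_rot: [0.767, 0.642, -0.003, 0.001]
contact_force: [-7.6, -8.5, 4.7]
finger_gap: 0.0003
gripper_force: 5.7
```

The frame is home on both faces, at about 8 N with no further travel. I back off diagonally, then probe the rail side once more from the middle.

carry_out:
  rows: [0,0,0,-0.03,-0.02,0,0,0,0,0,-0.03,-0.03,0,0,0,0,0,-0.05,-0.03,0,0,0,0,0,-0.1,0,0,0,0,0,0,-0.1,0,0,0,0,0,0,-0.08,0,0,0,0,0,0,0,0,0,0,0,0,0,0,0,0,0,0,0,0,0,0,0,0]

```text
time_s: 24.48
ee_pos: [0.6338, 0.1787, 0.0163]
tcp_rot: [0.766, 0.642, 0.0, -0.0]
contact_force: [0.7, 0.3, 0.2]
finger_gap: 0.0003
gripper_force: 0.0
```

```bash
python3 st.py .6238 .1751 .015 -10; python3 - <<'E'
from h import *
s=sensors.get_state(); a=np.deg2rad(-10); d=(s["ee_pos"][:2]-[.56,.165])*1000
print("local",d@[np.cos(a),np.sin(a)],d@[-np.sin(a),np.cos(a)])
for p in([.636,.1496],[.6468,.2109]):
    d=(np.array(p)-[.56,.165])*1000; print(d@[np.cos(a),np.sin(a)],d@[-np.sin(a),np.cos(a)])
E
```

```text
t 24.48 p [0.6338 0.1787 0.0163] F [0.7 0.3 0.2] gap 0.0003 q [-0.47  0.74  0.21  1.67 -0.21  0.76 -0.33]
yaw ty -10.07 tilt [0.0007 0.0003]
turn/pi [ 0.0001 -0.0002 -0.0004] shift/0.1 [-0.053 -0.093  0.013]
local 70.33632484164741 26.349767638448768
77.5195711649985 -1.9687778937013025
77.51086160654754 60.2753376847499
```

carry_out:
  rows: [0,0,0,-0.05,0,0,0,0,0,0,0,0.03,0,0,0,0,0,0,0.03,0,0,0,0,0,0,0.02,0,0,0,0,0,0,0.01,0,0,0,0,0,0,0,0,0,0,0,0,0,0,0,0]

```text
time_s: 25.07
ee_pos: [0.6399, 0.1723, 0.016]
tcp_rot: [0.766, 0.643, -0.001, -0.001]
contact_force: [-4.5, -1.0, 4.4]
finger_gap: 0.0007
gripper_force: 2.7
```

```bash
cat > loc.py <<'E'
from h import *
s=sensors.get_state(); a=np.deg2rad(-10); d=(s["ee_pos"][:2]-[.56,.165])*1000
print("local",d@[np.cos(a),np.sin(a)],d@[-np.sin(a),np.cos(a)],s["contact_force"].round(1))
E
python3 loc.py
```

```text
local 77.43047982503305 21.105312325026812 [-4.5 -1.   4.4]
```

The rail side is still tight: contact is at the same 77.4 mm. I withdraw straight back, rise and clear the view.

carry_out:
  rows: [0,0,0,0,-0.04,0,0,0,0,0,0,-0.06,0,0,0,0,0,0,-0.06,0,0,0,0,0,0,0,0,0,0,0,0,0,0,0,0,0,0,0,0,0,-0.1,0,0,0,0,0,0,-0.15,0,0,0,0,0,0,-0.2,0,0,0,0,0,0,-0.2,0,0,0,0,0,0,-0.2,0,0,0,0,0,0,-0.2,0,0,0,0,-0.2,-0.2,0,0,0,0,0,-0.3,-0.25,0,0,0,0,0,-0.3,-0.25,0,0,0,0,0,-0.3,-0.25,0,0,0,0,0,-0.3,-0.25,0,0,0,0,0,-0.3,-0.25,0,0,0,0,0,-0.2,-0.2,0,0,0,0,0,0,0,0,0,0,0,0,0,0,0,0]

```text
time_s: 26.73
ee_pos: [0.4302, 0.0156, 0.1228]
tcp_rot: [0.767, 0.641, 0.001, 0.0]
contact_force: [1.2, 1.5, 0.2]
finger_gap: 0.0003
gripper_force: 0.0
```

```bash
python3 st.py; python3 - <<'E'
from fr import *
for n in("top","side"):
    im=get_image(n); np.save(f"{n}7.npy",im,allow_pickle=True); rep(n,im)
    z=np.load(f"{n}0.npy",allow_pickle=True).item()
    for x in(-60,-30,-10): print(x,np.abs(patch(im,.024,o)[200+x-3:200+x+4].mean(0)-patch(z,.024,o)[200+x-3:200+x+4].mean(0))[230:330].max().round(1))
    (a,b) = (im["color"][135:245,140:270],(472,400)) if n=="top" else (im["color"][125:235,195:285],(327,400))
    A=cv2.resize(a,b,interpolation=cv2.INTER_CUBIC); B=A if n=="top" else np.hstack([B,A])
cv2.imwrite("pics/c7.png",B)
E
```

```text
t 26.73 p [0.4302 0.0156 0.1228] F [1.2 1.5 0.2] gap 0.0003 q [-0.37  0.24  0.31  2.19 -0.11  0.72 -0.17]
yaw ty -10.21 tilt [0.0015 0.0021]
top frame local [62.1 22.7] [123.5  90.4] 89.56 z 0.0304
   stop local [-3.  83.3] [163.2  11.3] 2.5 31 p5/50/95 y [80.9 82.3 90.4]
-60 2.1
-30 3.7
-10 2.7
side frame local [63.7 20.9] [ 86.3 126.3] 0.13 z 0.0311
   stop local [-23.1  78.4] [82. 14.] 12.56 10 p5/50/95 y [77.4 81.8 91.9]
-60 184.3
-30 164.7
-10 140.4
```

View pics/c7.png

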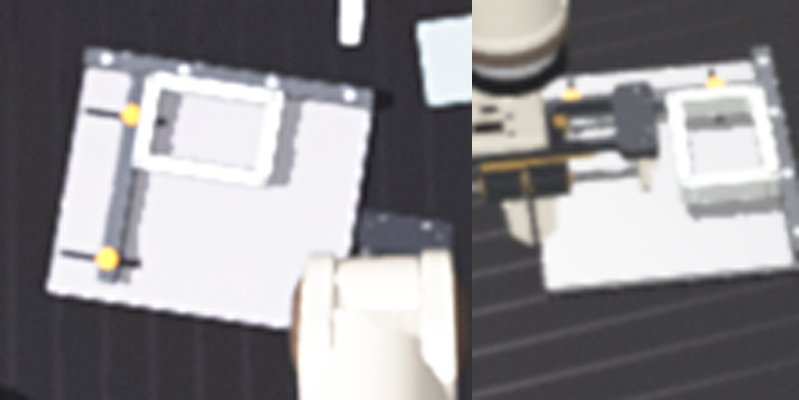

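The picture shows the frame in the corner: left half, frame (210,130), rail (240,75), stop (125,180). The stop is unmoved in the top view. I do one centred +y probe to confirm there is no gap at the stop.

```bash
python3 st.py .626 .189 .123 -10
```

```text
t 26.83 p [0.4323 0.0171 0.1226] F [ 0.1 -0.5 -0.2] gap 0.0005 q [-0.37  0.24  0.31  2.19 -0.11  0.72 -0.17]
yaw ty -10.05 tilt [0.0016 0.0035]
turn/pi [ 0.0011 -0.0005 -0.0002] shift/0.1 [2.031 1.608 0.005]
```

carry_out:
  rows: [0,0,0,0.2,0.16,0,0,0,0,0,0.2,0.16,0,0,0,0,0,0.2,0.16,0,0,0,0,0,0.2,0.16,0,0,0,0,0,0.2,0.16,0,0,0,0,0,0.2,0.16,0,0,0,0,0,0.2,0.16,0,0,0,0,0,0.2,0.16,0,0,0,0,0,0.2,0.16,0,0,0,0,0,0.2,0.16,0,0,0,0,0,0,0,0.15,0,0,0,0,0,0,0.15,0,0,0,0,0,0,0.15,0,0,0,0,0,0,0.1,0,0,0,0,0,0,0,0,0,0,0,0,0,0,0]

```text
time_s: 28.17
ee_pos: [0.6226, 0.1861, 0.0657]
tcp_rot: [0.766, 0.643, -0.0, -0.0]
contact_force: [0.2, -0.0, -0.2]
finger_gap: 0.0005
gripper_force: 0.0
```

```bash
python3 st.py .626 .189 .016 -10; python3 loc.py
```

```text
t 28.17 p [0.6226 0.1861 0.0657] F [ 0.2 -0.  -0.2] gap 0.0005 q [-0.49  0.66  0.23  1.68 -0.19  0.83 -0.36]
yaw ty -10.0 tilt [-0.0004 -0.0009]
turn/pi [-0.0003  0.0001 -0.    ] shift/0.1 [0.034 0.029 0.497]
local 57.96712599477969 31.68362482264135 [ 0.2 -0.  -0.2]
```

carry_out:
  rows: [0,0,0,0.03,0.025,0.1,0,0,0,0,0,0,0.1,0,0,0,0,0,0,0.1,0,0,0,0,0,0,0.1,0,0,0,0,0,0,0.09,0,0,0,0,0,0,0,0,0,0,0,0.08,0,0,0,0,0,0,0.08,0,0,0,0,0,0,0.05,0,0,0,0,0,0,0,0,0,0,0,0,0,0,0,0,0,0,0,0,0,0,0,0]

```text
time_s: 29.17
ee_pos: [0.6294, 0.2088, 0.0176]
tcp_rot: [0.766, 0.643, 0.0, 0.0]
contact_force: [-0.0, 0.1, 0.0]
finger_gap: 0.0003
gripper_force: 0.0
```

```bash
python3 loc.py
```

```text
local 60.76177201929487 55.19251145634328 [-0.   0.1  0. ]
```

carry_out:
  rows: [0,0,0,0.02,0,0,0,0,0,0,0.02,0,0,0,0,0,0,0.01,0,0,0,0,0,0,0,0,0,0,0,0,0,0,0,0,0]

```text
time_s: 29.58
ee_pos: [0.6302, 0.2136, 0.0172]
tcp_rot: [0.766, 0.642, 0.0, -0.0]
contact_force: [-0.7, 0.3, 1.4]
finger_gap: 0.0007
gripper_force: 0.0
```

```bash
python3 loc.py
```

```text
local 60.6391409450068 60.086217812495946 [-0.7  0.3  1.4]
```

carry_out:
  rows: [0,0,0,0.01,0,0,0,0,0,0,0,0,0,0,0,0,0,0,0,0,0]

```text
time_s: 29.83
ee_pos: [0.6302, 0.2139, 0.0172]
tcp_rot: [0.766, 0.642, -0.0, 0.0]
contact_force: [-0.4, -2.7, 1.5]
finger_gap: 0.0006
gripper_force: 1.1
```

carry_out:
  rows: [0,0,0,0.01,0,0,0,0,0,0,0,0,0,0,0,0,0,0,0,0,0]

```text
time_s: 30.08
ee_pos: [0.6302, 0.2139, 0.0172]
tcp_rot: [0.767, 0.642, -0.001, 0.0]
contact_force: [-2.2, -5.2, 2.6]
finger_gap: 0.0002
gripper_force: 2.5
```

```bash
python3 loc.py
```

```text
local 60.62391468254784 60.32898938534052 [-2.2 -5.2  2.6]
```

The probe stops at the same 60.3 mm, so the frame is tight to the stop as well. I withdraw straight back and rise clear.

carry_out:
  rows: [0,0,0,-0.04,0,0,0,0,0,0,-0.06,0,0,0,0,0,0,-0.1,0,0,0,0,0,0,-0.1,0,0,0,0,0,0,0,0,0,0,0,0,0,0,0,0,0,0,0,0,0,0,-0.1,0,0,0,0,0,0,-0.2,0,0,0,0,0,0,-0.2,0,0,0,0,0,0,-0.2,0,0,0,0,0,0,-0.3,0,0,0,0,0,0,-0.3,0,0,0,0,0,0,0,0,0,0,0,0,0,0,0]

```text
time_s: 31.25
ee_pos: [0.6272, 0.1875, 0.1507]
tcp_rot: [0.766, 0.643, 0.003, 0.001]
contact_force: [-0.7, -0.6, -0.1]
finger_gap: 0.0004
gripper_force: 0.0
```

carry_out:
  rows: [0,0,0,-0.3,-0.2,0,0,0,0,0,-0.3,-0.2,0,0,0,0,0,-0.3,-0.2,0,0,0,0,0,-0.3,-0.2,0,0,0,0,0,-0.3,-0.2,0,0,0,0,0,-0.3,-0.2,0,0,0,0,0,-0.3,-0.2,0,0,0,0,0,-0.3,-0.2,0,0,0,0,0,0,0,0,0,0,0,0,0,0,0,0,0,0,0,0,0,0,0]

```text
time_s: 32.17
ee_pos: [0.4262, -0.0217, 0.1472]
tcp_rot: [0.766, 0.643, 0.0, -0.0]
contact_force: [0.8, -0.7, 0.1]
finger_gap: 0.0003
gripper_force: 0.0
```

```bash
python3 - <<'E'
from fr import *
s=sensors.get_state(); print(s["time_s"],s["ee_pos"],s["contact_force"].round(1))
im=get_image("top"); rep("top",im); z=np.load("top7.npy",allow_pickle=True).item()
a=patch(im,.032,o)[190:320,100:320].astype(int); b=patch(z,.032,o)[190:320,100:320].astype(int); print("top change vs 7: mean",abs(a-b).mean())
print(workorder.close_job())
E
```

```text
32.1667 [ 0.42616896 -0.02172707  0.14718461] [ 0.8 -0.7  0.1]
top frame local [62.1 22.4] [ 89.8 123.7] 0.06 z 0.0311
   stop local [-3.1 83.7] [163.6  11.4] 3.7 37 p5/50/95 y [80.2 82.  91.6]
top change vs 7: mean 0.36195804195804193
the job is handed in; nothing more can be done
None
```

The larger frame is home and released, tight along the rail and against the sliding stop on a final touch of each, with the stop unmoved in the camera views; I handed the job in at about 32 s (a mistyped call briefly pressed the frame on the fixed rail at about 28 N along the rail direction, 36 N in all at the wrist).

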